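# Stand the toppled bookend back up and close the row

## Robot

A 6-joint arm with a two-finger parallel gripper is mounted at the origin on the work surface. World frame = base frame: x ahead of the robot, y to its left, z up, the work surface at z = 0. Lengths are in m, angles in rad, forces in N, time in s.
With the tool pointing down it reaches from about 0.15 to 0.775 m from the base axis. Payload 6.1 kg.
Tool frame: the origin (TCP) lies at the very end of the fingers, on their centre line; the grasp point (between the pads) lies 19 mm behind it; z points along the fingers, y is the line along which they close (so a half turn about z gives the same grasp; the last joint's range is limited). The gripper opens to 85 mm and grips with 20 to 120 N. Pads are 22 mm wide; open, the fingers measure 114 mm over their backs; the gripper's body (76 mm by 85 mm) begins 54 mm behind the grasp point. The pads swing forward as they close: fully open they stand 13 mm farther back than shut.
Start: joints at [0, 0.126, -0.04, 1.405, 0, 1.571], TCP at [0.525, -0, 0.204] pointing down, gripper open.
Joint ranges: [-2.72, 2.72], [-0.95, 1.95], [-1.27, 1.35], [-1.78, 2.02], [-1.46, 1.47], [-3.14, 3.14]. Speed limits (rad/s): [2.39, 2.39, 3.01, 3.14, 3.14, 3.14].

## Interface

Orientations are given as a unit quaternion [x, y, z, w].
In Python, from rig import env gives the robot as it stands.
- The arm moves only by the tool send_rows, never from a script. Its arguments are lists of equal length, an entry for each row: "fingers": the closure, from 0 (fully open) to 1 (shut); "dp": the shift along the tool's x, y, z each as a share of 0.5 m, from -1 to 1, a list of three; "rotation": the turn, a rotation vector about the tool's x, y, z each as a share of 90 degrees, from -1 to 1, a list of three. A call has 1 to 12 rows; each row is the pose to reach, as a shift and turn from the pose commanded when the call began, along the tool's axes at that moment; what a row does not reach only later rows make up. A row lasts 1/12 s, in which the tool goes at most 41.7 mm and 7.16 degrees, less where a joint would pass 70% of its speed; a pose out of reach is approached as far as the arm can. A call with a number of a shift or a turn outside -1 to 1 is refused whole. A call with a gripper value outside its range is refused whole. The fingers move at their own pace and stop on an object; the grip force is fixed at half the most. Time passes only in rows, so rows that repeat a pose let the fingers close. It gives the time, the measured TCP pose, the force, the opening and the grip force at its end, in the units of the state.
- env.state(): the state, without advancing time (a new reading comes with each control period).
- env.read_camera(name): name is "scene" or "side" or "wrist"; returns the picture (420x560x3 uint8, red, green, blue); there is no depth.
- env.calibration(name): a dict with "intrinsics" (3x3 intrinsics, pixels), "dist" ([k1, k2, p1, p2, k3] as OpenCV has them; the pictures are not rectified), "rvec" (rotation vector, rad) and "tvec" (3), from world to camera coordinates, as OpenCV has them. Camera axes: x right, y down, z forward; pixel columns grow to the right and rows downward; lengths in m; the calibration is good to about 2 mm. A picture is of the moment at which its call begins: read the wrist's pose just before it. calibration takes no time and is no camera call; for the wrist camera it gives the pose at the moment of the call.
- env.sign_off(): hands the job in; it is judged then, once.
The state is a dict: "time": time; "joint_positions": joint angles; "joint_velocities": joint speeds; "tau": joint torques, N m; "tool_pos": TCP position; "tool_rot": TCP orientation; "force": force on the tool from outside, world axes, zero at the start; "wrist_torque": the same for the moment, N m; "grip_width": finger opening in m; "gripper_force": force on a finger pad.
Only numpy, scipy, OpenCV 4.12 (cv2) and the standard library are available. Lean on these libraries where they do the work, as an engineer would, in place of code of your own. Each camera call takes 0.05 s, during which the arm holds its last target. There are 200 camera calls.

## Task

The L-shaped bookend has toppled onto its face: push against its raised foot, away from the books, to tip it back onto its foot. Then push it along the table until its upright is flat against the last book of the row, about in the middle of it. Only push: do not lift anything, leave the books standing in their row, and do not disturb the other things on the desk.

Things in the scene. Friction and masses are not known exactly. Their poses are not given: they have to be found in the camera images.
- bookend: L-shaped bookend, 110 mm wide, 0.5 to 0.95 kg: thick steel foot, pale wooden upright, at a right angle. Axes as it should stand: z up, foot flat from y = 0 to +115 mm, 22 mm thick; upright y = 0 to 14, top at 140 mm. Origin: middle of the lower edge under the upright's plain face (y = 0), which belongs against the books. It starts lying on that face, own y up.
- foot_push (a point): middle of the foot's inner broad side near its end, bookend's own (0, 95, 22) mm. At the start the foot is a wall 115 mm high; this side faces the row and is 95 mm up. About 3 N here, away from the row, tips the bookend over the edge through its origin; past about 35 degrees it drops onto its foot by itself.
- upright_top (a point): middle of the top edge of the upright's plain face, bookend's own (0, 0, 140) mm. At the start it lies on the table, pointing roughly at the row and 20 to 100 mm short of it.
- foot_end (a point): centre of the foot's small end face (110 mm wide, 22 mm high), bookend's own (0, 115, 11) mm. Uppermost at the start; once the bookend stands it faces away from the row, 11 mm above the table, and can be pushed to slide the bookend along (sliding friction 3 to 12 N).
- row_end: fixed stone block that closes the row at its other end, 150 (x) x 60 (y) x 130 mm high, with a small dark metal head on top (top at 217 mm). Origin: centre of its underside. Its y axis points along the row of books, from the block towards the bookend.
- row_face (a point): point on the table at the middle of the foot of the row's open face, the outer face of the last book; on the block, 175 mm from its origin along y. Its axes are those of the block: y points along the row towards the bookend, x level across the row.
- book_a: hardback book standing upright in the row, 205 mm tall, 36 mm thick along the row, 140 mm deep, 0.5 kg, loose; one of four, in any order, face to face against the stone block. Origin: centre of its lower edge face on the table; z up, y along the row.
- book_b: hardback book standing upright in the row, 175 mm tall, 36 mm thick along the row, 140 mm deep, 0.5 kg, loose; one of four, in any order, face to face against the stone block. Origin: centre of its lower edge face on the table; z up, y along the row.
- book_c: hardback book standing upright in the row, 190 mm tall, 36 mm thick along the row, 140 mm deep, 0.5 kg, loose; one of four, in any order, face to face against the stone block. Origin: centre of its lower edge face on the table; z up, y along the row.
- book_d: hardback book standing upright in the row, 165 mm tall, 36 mm thick along the row, 140 mm deep, 0.5 kg, loose; one of four, in any order, face to face against the stone block. Origin: centre of its lower edge face on the table; z up, y along the row.
- stamp: bystander: turned wooden hand stamp, 38 mm across, 81 mm tall, loose. Origin: centre of its underside.
- paperweight: bystander: green glass dome paperweight, 68 mm across, 42 mm tall, loose. Origin: centre of its underside.
- card_box: bystander: wooden card-index box, 90 x 130 mm, 70 mm tall (the cards reach 95 mm), loose. Origin: centre of its underside.
There are look-alikes about, which are no part of the job. What is shaped like the bookend but green or yellow is not meant.

How it is judged:
On the way:
1. the bookend stands on its foot (angle between bookend's own z axis and vertical below 0.07 rad and height (world z) of bookend below 0.01 m), for 0.2 s.
At the end, for the whole second after the job is handed in: The bookend stands on its foot (within 0.07 rad), its face within 8 mm of the open face of the row, square to it within 0.12 rad and within 40 mm of the row's middle line; the four books stand upright (within 0.08 rad); all at rest (angle between bookend's own z axis and vertical below 0.07 rad and height (world z) of bookend below 0.008 m and y of bookend in the frame of row_face between -0.02 and 0.008 m and x of bookend in the frame of row_face between -0.04 and 0.04 m and angle between the y axis of bookend and the y axis of row_end, either way round below 0.12 rad and linear speed of each of bookend, book_a, book_b, book_c, book_d below 0.02 m/s and angular speed of bookend below 0.1 rad/s and angle between each of book_a, book_b, book_c, book_d's own z axis and vertical below 0.08 rad); the robot touches nothing.
It fails at once if the bookend is lifted off the table (its tipping edge rises more than 30 mm) (height (world z) of bookend above 0.03 m).
It fails at once if a book of the row is toppled, lifted or moved more than 40 mm (angle between any of book_a, book_b, book_c, book_d's own z axis and vertical above 0.35 rad or distance of any of book_a, book_b, book_c, book_d from where it was at the start of the episode above 0.04 m).
It fails at once if the stamp, paperweight or card box is moved more than 25 mm or knocked over (distance of any of stamp, paperweight, card_box from where it was at the start of the episode above 0.025 m or angle between any of stamp, paperweight, card_box's own z axis and vertical above 0.4 rad).
It also fails if it takes over 64 s, if anything falls off the work surface, if the arm or the gripper's body presses on something with over 40 N, if the wrist force passes 120 N, or if a joint passes its speed limit or range.

## Working session

There is one attempt and no reset: what is moved stays moved. The work goes in short steps, Python scripts to look and compute and a tool call to move; the robot and the scene stay as the last step left them, time stands still between calls to the robot, and variables do not carry over. Pictures are saved under pics/ and viewed, at most 10 in all, crops included, and the job is handed in when it is done.

Besides the shell and the picture viewer there is one more tool, called after "Call:" as a command line: name --argument value ..., lists and objects as JSON in quotes. send_rows: Moves the arm, as the interface text tells. Shift numbers are shares of 0.5 m and turn numbers shares of 90 degrees, none past 1 either way. Its arguments: {"type":"object","properties":{"fingers":{"type":"array","items":{"type":"number"}},"dp":{"type":"array","items":{"type":"array","items":{"type":"number"}}},"rotation":{"type":"array","items":{"type":"array","items":{"type":"number"}}}},"required":["fingers","dp","rotation"]}

```bash
ls; mkdir -p pics; python3 - <<'E'
from rig import env
import cv2
for n in ("scene","side"):
    cv2.imwrite(f"pics/{n}0.png",env.read_camera(n)[:,:,::-1])
    c=env.calibration(n); print(n,c)
s=env.state();print(s)
E
```

```text
pics
scene {'intrinsics': array([[476.37926872,   0.        , 282.53678842],
       [  0.        , 476.37926872, 205.13069498],
       [  0.        ,   0.        ,   1.        ]]), 'dist': array([-0.05435464,  0.        ,  0.        ,  0.        ,  0.        ]), 'rvec': array([ 2.32727447,  1.70150053, -0.25040625]), 'tvec': array([-0.16391709, -0.49101358,  1.43004041])}
side {'intrinsics': array([[527.85146008,   0.        , 285.22506416],
       [  0.        , 527.85146008, 203.84863292],
       [  0.        ,   0.        ,   1.        ]]), 'dist': array([-0.08954447,  0.        ,  0.        ,  0.        ,  0.        ]), 'rvec': array([ 2.68115081,  0.87807986, -0.14986895]), 'tvec': array([-0.44433728, -0.26203645,  1.40306421])}
{'time': 0.1, 'joint_positions': array([-1.62755317e-05,  1.26353874e-01, -4.05319421e-02,  1.40539051e+00,
        3.64898268e-05,  1.57079974e+00]), 'joint_velocities': array([ 0.00097715, -0.00124411,  0.00278624,  0.00265748,  0.00051627,
        0.00046455]), 'tau': array([-1.61755201e-03, -4.36907172e+01,  3.53606522e+01,  1.36335523e-02,
       -5.14612566e-05,  1.73892335e-06]), 'tool_pos': array([5.24587405e-01, 3.22638121e-06, 2.03677014e-01]), 'tool_rot': array([ 7.07113557e-01,  7.07099618e-01, -5.10352862e-04, -5.36161791e-04]), 'force': array([ 0.46647789, -0.78824168, -0.03028505]), 'wrist_torque': array([-0.01190323, -0.01536023, -0.00869102]), 'gripper_force': 0.0, 'grip_width': 0.08545445064909807}
```

View pics/scene0.png

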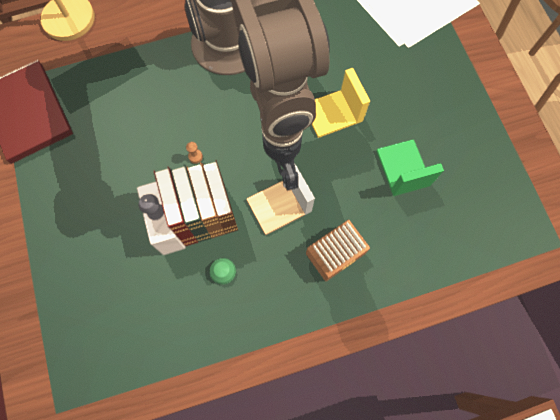

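View pics/side0.png

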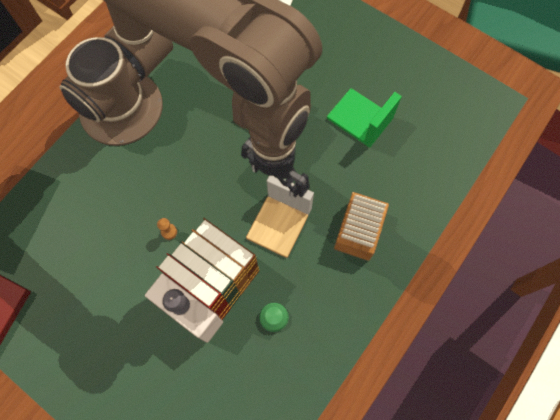

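The scene picture has three bookend shapes: pale wood with a grey foot at (280,205), yellow at (340,105) and green at (410,168). The pale wood and steel one fits, because green and yellow are ruled out. The row is at (190,205) with the stone block at its left. The stamp is at (195,152), the paperweight at (222,270) and the card box at (338,248). I'll confirm the choice in enlarged crops.

```bash
cat > h.py <<'E'
import numpy as np, cv2
from rig import env
from scipy.spatial.transform import Rotation as R
def ray(n,uv):
    c=env.calibration(n); M=cv2.Rodrigues(c["rvec"])[0]
    p=cv2.undistortPoints(np.array([[uv]],float),c["intrinsics"],c["dist"])[0,0]
    return -M.T@c["tvec"], M.T@np.r_[p,1]
def on(n,uv,z):
    o,d=ray(n,uv); return (o+d*(z-o[2])/d[2])
def two(u1,u2):
    (a,d),(b,e)=ray("scene",u1),ray("side",u2)
    A=np.c_[d,-e]; t=np.linalg.lstsq(A,b-a,rcond=None)[0]
    p,q=a+t[0]*d,b+t[1]*e
    return (p+q)/2, np.linalg.norm(p-q)
def proj(n,P):
    c=env.calibration(n); return cv2.projectPoints(np.atleast_2d(np.array(P,float)),c["rvec"],c["tvec"],c["intrinsics"],c["dist"])[0][:,0]
E
python3 - <<'E'
import cv2,numpy as np
a=cv2.imread("pics/scene0.png")[140:280,130:330]; b=cv2.imread("pics/side0.png")[160:345,140:320]
cv2.imwrite("pics/c1.png",cv2.resize(a,None,fx=4,fy=4,interpolation=cv2.INTER_CUBIC))
cv2.imwrite("pics/c2.png",cv2.resize(b,None,fx=3.2,fy=3.2,interpolation=cv2.INTER_CUBIC))
E
```

```text
(no output)
```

View pics/c1.png

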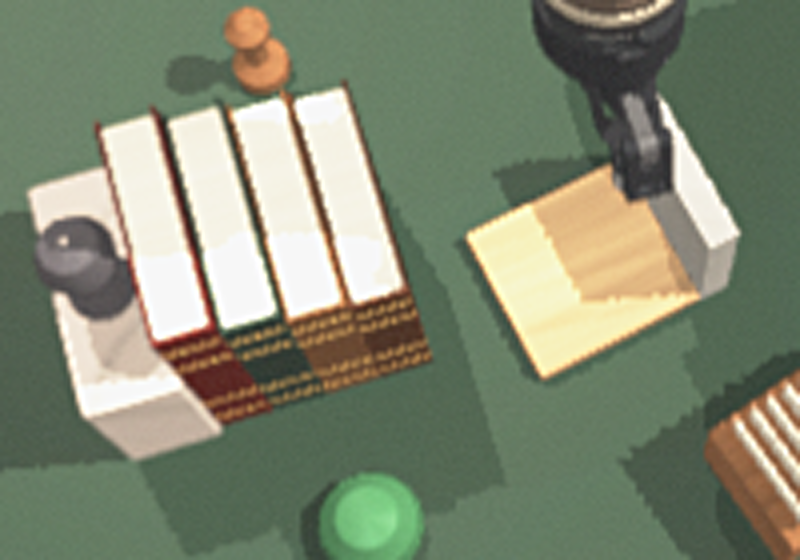

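View pics/c2.png

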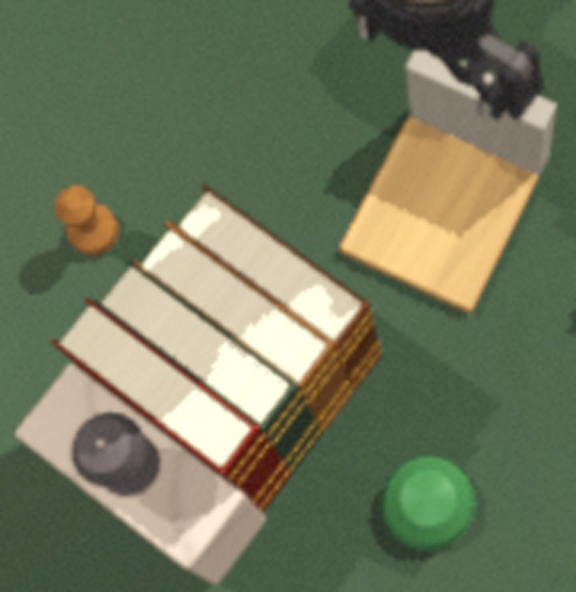

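```bash
python3 - <<'E'
from h import *
np.set_printoptions(precision=4,suppress=True)
S=lambda x,y:(130+(x-1.5)/4,140+(y-1.5)/4)
D=lambda x,y:(140+(x-1.1)/3.2,160+(y-1.1)/3.2)
for nm,a,b in [("tipL",(467,237),(342,247)),("tipR",(544,378),(470,308)),("inR",(697,297),(540,170)),("footTopR_out",(740,233),(556,103)),("bookTopL",(347,83),(207,187)),("bookTopR",(405,292),(367,303)),("bookBotR",(432,360),(382,350)),("blkBot_farR",(135,460),(215,583)),("blkTopR",(85,415),(187,566)),("blkTopL",(28,188),(15,432)),("stamp",(265,75),(93,235)),("pw",(372,530),(428,508)),("stamptop",(248,25),(75,203))]:
    print(nm,*two(S(*a),D(*b)), on("scene",S(*a),0.0)[:2], on("side",D(*b),0.0)[:2])
# card box
print(on("scene",(308,247),.07),on("scene",(322,279),.07),on("scene",(370,245),.07))
E
```

```text
tipL [ 0.5016 -0.0888  0.0236] 0.0012783536503339055 [ 0.4932 -0.0878] [ 0.4968 -0.085 ]
tipR [ 0.6047 -0.0676  0.01  ] 0.000213762793197387 [ 0.6022 -0.0671] [ 0.6034 -0.0657]
inR [0.59   0.0413 0.0421] 0.002202525532436677 [0.5799 0.0466] [0.5824 0.0542]
footTopR_out [0.5809 0.0674 0.1188] 0.0011169169428951436 [0.5461 0.0885] [0.5605 0.1066]
bookTopL [ 0.4354 -0.1345  0.1668] 0.0026836381295609417 [ 0.3606 -0.1352] [ 0.3835 -0.1088]
bookTopR [ 0.5722 -0.1362  0.1743] 0.00013500612373793907 [ 0.5177 -0.1381] [ 0.5386 -0.1085]
bookBotR [ 0.5732 -0.1336  0.02  ] 0.0008701887412940473 [ 0.5681 -0.134 ] [ 0.5694 -0.1305]
blkBot_farR [ 0.5757 -0.3371  0.0031] 0.001388063625909351 [ 0.5742 -0.3372] [ 0.5757 -0.3376]
blkTopR [ 0.5757 -0.3361  0.1336] 0.0016294394162893802 [ 0.5351 -0.3616] [ 0.552  -0.3403]
blkTopL [ 0.4309 -0.3365  0.1398] 0.0027684594859492336 [ 0.369  -0.3631] [ 0.3882 -0.3413]
stamp [ 0.3312 -0.189  -0.015 ] 0.001190026850608711 [ 0.3376 -0.1879] [ 0.3371 -0.1907]
pw [ 0.6657 -0.203  -0.0012] 0.0024888826746273926 [ 0.6648 -0.2022] [ 0.6668 -0.2038]
stamptop [ 0.3373 -0.1864  0.078 ] 0.0032346625663438873 [ 0.2973 -0.1897] [ 0.3092 -0.1794]
[0.682  0.0195 0.07  ] [0.7671 0.0266 0.07  ] [0.7239 0.1674 0.07  ]
```

The crops confirm it. The meant bookend has pale wood lying flat and a grey foot raised, with its tip corners at scene-crop (467,237) and (544,378) and the top outer corner of the foot at (740,233).

- **Bookend:** the tipping edge is at about (0.526, 0.059), with the bookend yawed about +10.5°.
- **Row:** the open face is at y≈-0.133, with its middle at x≈0.503, along world y.

I'll close the fingers partway, turn, and descend in front of the foot's inner side.

Call:
send_rows --fingers '[0.35,0.35,0.35,0.35,0.35,0.35,0.35,0.35,0.35,0.35,0.35,0.35]' --dp '[[0.014,0.023,0],[0.014,0.023,0],[0.014,0.023,0],[0.014,0.023,0.05],[0.014,0.023,0.1],[0.014,0.023,0.15],[0.014,0.023,0.2],[0.014,0.023,0.22],[0.014,0.023,0.24],[0.014,0.023,0.24],[0.014,0.023,0.24],[0.014,0.023,0.24]]' --rotation '[[0,0,-0.06],[0,0,-0.117],[0,0,-0.117],[0,0,-0.117],[0,0,-0.117],[0,0,-0.117],[0,0,-0.117],[0,0,-0.117],[0,0,-0.117],[0,0,-0.117],[0,0,-0.117],[0,0,-0.117]]'

```text
time: 1.1
tool_pos: [0.5374, 0.007, 0.0858]
tool_rot: [0.639, 0.769, 0.001, 0.001]
force: [-0.2, -0.8, -0.4]
grip_width: 0.0557
gripper_force: 0.0
```

Call:
send_rows --fingers '[0.35,0.35,0.35,0.35,0.35,0.35,0.35]' --dp '[[0.016,0,0],[0.032,0,0],[0.045,0,0],[0.055,0,0],[0.065,0,0],[0.075,0,0],[0.085,0,0]]' --rotation '[[0,0,0],[0,0,0],[0,0,0],[0,0,0],[0,0,0],[0,0,0],[0,0,0]]'

```text
time: 1.68
tool_pos: [0.5286, 0.0494, 0.0844]
tool_rot: [0.639, 0.769, 0.0, 0.0]
force: [0.3, 0.0, -0.6]
grip_width: 0.0554
gripper_force: 0.0
```

```bash
python3 - <<'E'
from h import *
a=cv2.cvtColor(env.read_camera("scene"),4)[120:280,180:380]; b=cv2.cvtColor(env.read_camera("side"),4)[140:300,190:390]
cv2.imwrite("pics/t1.png",cv2.resize(np.hstack([a,b]),None,fx=2,fy=2)); print(env.state()["force"],env.state()["tool_pos"])
E
```

```text
[-0.3236586   0.10394883 -0.40411185] [0.52854066 0.04955298 0.08437053]
```

View pics/t1.png

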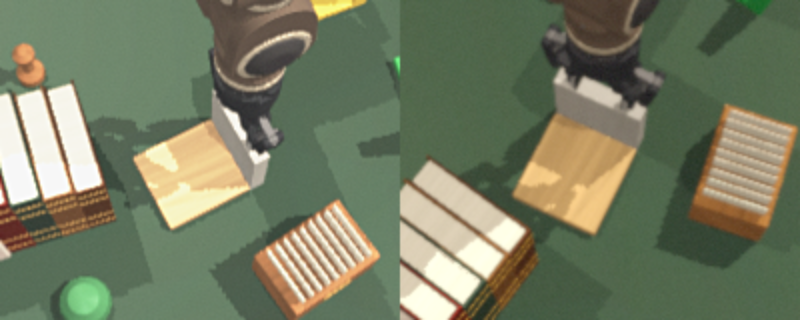

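Unclear whether there is contact: the upright tip has not moved, staying near scene (247,199). I'll enlarge the views.

```bash
python3 - <<'E'
from h import *
a=cv2.cvtColor(env.read_camera("scene"),4)[150:235,230:330]; b=cv2.cvtColor(env.read_camera("side"),4)[150:235,245:345]
cv2.imwrite("pics/t2.png",cv2.resize(np.hstack([a,b]),None,fx=4,fy=4,interpolation=2))
t=env.state()["tool_pos"]; u=np.array([-.182,.983,0]);v=np.array([.983,.182,0])
P=[t,t+.035*v,t-.035*v,t+.011*u,t-.011*u]
print((proj("scene",P)-[230,150])*4, (proj("side",P)-[245,150])*4+[400,0])
O=np.array([.526,.059,0]); Q=[O+s*.055*v+[0,0,.115]-k*u for s in(1,-1) for k in(0,.022)]
print((proj("scene",Q)-[230,150])*4,(proj("side",Q)-[245,150])*4+[400,0])
E
```

```text
[[279.98078829 142.96444543]
 [306.84621117 189.30778774]
 [253.51291371  97.32352258]
 [295.17669566 135.27259115]
 [264.74204872 150.67834922]] [[579.14758999 161.43352397]
 [633.37409196 185.9167324 ]
 [525.36033916 137.15737726]
 [587.26887727 145.59889807]
 [570.98269336 177.35341391]]
[[339.77608202 192.31895797]
 [308.33519361 208.46408585]
 [253.61522828  45.02638101]
 [222.69059215  60.36666441]] [[673.39095303 165.84764104]
 [657.08095465 198.68961508]
 [499.97033729  88.0656452 ]
 [482.92899965 120.05154213]]
```

View pics/t2.png

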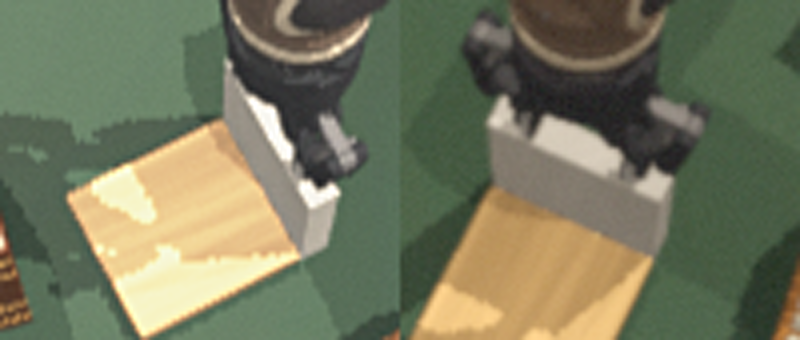

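The fingers overlap the top of the foot without any force, so I'll triangulate a visible fingertip and the upright's tip corners.

```bash
python3 - <<'E'
from h import *
np.set_printoptions(precision=4,suppress=True)
S=lambda x,y:(230+(x-1.5)/4,150+(y-1.5)/4)
D=lambda x,y:(245+(x-401.5)/4,150+(y-1.5)/4)
O=np.array([.526,.059,0]);u=np.array([-.182,.983,0])
for nm,a,b in [("tip+x finger",(318,182),(630,178)),("tip outer",(355,170),(690,165)),("footTopR_out",(340,190),(673,172)),("footTopR_in",(307,208),(660,202)),("inBot",(300,255),(652,255)),("footTopL_in",(224,62),(490,122)),]:
    p,e=two(S(*a),D(*b)); print(nm,p,e,"a=",(p-O)@u)
print(env.state()["tool_pos"])
c=env.read_camera("wrist"); cv2.imwrite("pics/w1.png",cv2.cvtColor(c,4))
E
```

```text
tip+x finger [0.552 0.067 0.058] 0.0009963877009498746 a= 0.003115043488272548
tip outer [0.5853 0.0699 0.1491] 0.017181931053736138 a= -9.593533973897284e-05
footTopR_out [0.5788 0.0681 0.1133] 0.0042146840620358355 a= -0.0007058888947440809
footTopR_in [0.5867 0.0437 0.1275] 0.001841333892012903 a= -0.02613829676404028
inBot [0.585  0.0458 0.0215] 0.0003752799745090155 a= -0.02375714383361577
footTopL_in [0.4823 0.0248 0.1303] 0.001042919515161844 a= -0.025652512694572246
[0.5287 0.0489 0.0843]
```

View pics/w1.png

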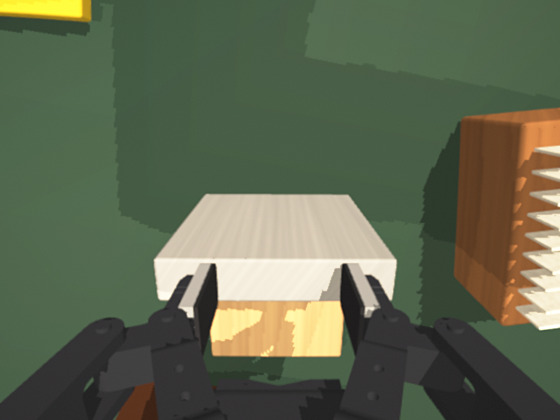

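```bash
python3 - <<'E'
from h import *
np.set_printoptions(precision=1,suppress=True)
s=env.state();t=s["tool_pos"];Rt=R.from_quat(s["tool_rot"]).as_matrix()
O=np.array([.526,.059,0]);u=np.array([-.182,.983,0]);v=np.array([.983,.182,0])
c=env.calibration("wrist");M=cv2.Rodrigues(c["rvec"])[0];print("cam",-M.T@c["tvec"]*1000)
for b in (0,-10,-20,-30,-40): print(b,proj("wrist",[t+Rt@np.array([x,y,b/1000]) for y in(-.0278,.0278) for x in(-.011,.011)]).tolist())
print("foot",proj("wrist",[O+k*u+q*.055*v+[0,0,z] for k,z in((0,.115),(-.022,.115),(0,0)) for q in(-1,1)]))
print(s["joint_positions"]-0,s["tau"],s["force"])
E
```

```text
cam [515.3 124.6 254.4]
0 [[226.3731252683039, 270.0907499652898], [224.37724502572476, 232.61946604318607], [327.8311321554054, 270.0088943863989], [329.67822724303284, 232.54011577589029]]
-10 [[223.65073457961415, 279.01362618078014], [221.41990327437844, 239.8610204130549], [330.4371445689265, 278.9266133695627], [332.50541575162134, 239.7764316081061]]
-20 [[220.63221969698128, 288.91802129121646], [218.12287034417736, 247.94189419923768], [333.32675176343025, 288.8253508994028], [335.6574563432647, 247.85149460763733]]
-30 [[217.26766996390668, 299.97158124045154], [214.42493286053218, 257.014883543436], [336.5477900531231, 299.8727173202592], [339.19292401668673, 256.91803530462664]]
-40 [[213.49566007883507, 312.38129621255393], [210.24950886092734, 267.27161462634706], [340.1591465747438, 312.27568493536245], [343.1851148291638, 267.16761914712083]]
foot [[152.  258.2]
 [398.2 258.2]
 [157.5 301. ]
 [392.9 301. ]
 [204.3 192.9]
 [348.5 192.9]]
[ 0.1  0.2 -0.3  1.1 -0.   1.5] [  0.2 -45.   34.2   0.    0.    0. ] [ 0.5 -0.6 -0.1]
```

```bash
python3 - <<'E'
from h import *
np.set_printoptions(precision=0,suppress=True)
for z in (.204,.217,.23,.24):
    P=[[.5246+x,y,z] for x in(.043,.057) for y in(-.011,.011)]
    print(z,((proj("scene",P)-[130,140])*4+1.5).tolist(),((proj("side",P)-[140,160])*3.2+1.1).tolist())
E
```

```text
0.204 [[611.3329680214056, 205.3504222217233], [648.417218128398, 194.2308008570526], [618.9156597235092, 227.8167943897107], [656.1216903068673, 216.6104314076067]] [[475.67490266565767, 136.34588062756856], [495.5655156807647, 110.69303453841421], [493.12248714040345, 148.41010602425112], [512.9691670101504, 122.630091259017]]
0.217 [[611.4962741688225, 197.7519131570399], [649.0120037171198, 186.51856478910258], [619.16844648283, 220.4527598577572], [656.8089757400865, 209.1306322224906]] [[475.7561639740716, 129.6600098287895], [495.87000882629167, 103.75453756440247], [493.4021333523273, 141.8444599760388], [513.4709307320184, 115.80886424958953]]
0.23 [[611.6634372105116, 189.97407355606254], [649.6207334816088, 178.62476325917987], [619.4272157006615, 212.91414886448274], [657.5124435701448, 201.4739504816107]] [[475.83925745563835, 122.82105531122207], [496.1813362053807, 96.65828090954301], [493.68812562178107, 135.12800093961022], [513.9840004019993, 108.83204763876446]]
0.24 [[611.7947347040113, 183.86509348412676], [650.0987843692924, 172.4250223013953], [619.6304736154643, 206.99251232398308], [658.0649442078693, 195.45988040351688]] [[475.90446104230875, 117.45285871783744], [496.42561315468686, 91.0889047854067], [493.9125732890533, 129.85561362575928], [514.3866017946326, 103.35605917001567]]
```

The foot model fits the wrist view. The visible fingertips end about 33 mm behind the TCP at this opening, so they are just above the foot's top. I'll back off, shut the fingers so that the tip is at the TCP, and push again while watching the force.

Call:
send_rows --fingers '[0.35,0.35,0.35,1,1,1,1,1,1,1,1,1]' --dp '[[-0.04,0,0],[-0.08,0,0],[-0.1,0,0],[-0.1,0,0],[-0.1,0,0],[-0.1,0,0],[-0.1,0,0],[-0.1,0,0],[-0.1,0,0],[-0.1,0,0],[-0.1,0,0],[-0.1,0,0]]' --rotation '[[0,0,0],[0,0,0],[0,0,0],[0,0,0],[0,0,0],[0,0,0],[0,0,0],[0,0,0],[0,0,0],[0,0,0],[0,0,0],[0,0,0]]'

```text
time: 2.93
tool_pos: [0.5379, -0.0002, 0.0844]
tool_rot: [0.639, 0.769, 0.0, 0.0]
force: [-0.4, 0.3, -0.6]
grip_width: 0.0001
gripper_force: 0.0
```

Call:
send_rows --fingers '[1,1,1,1,1,1,1,1]' --dp '[[0.016,0,0],[0.03,0,0],[0.042,0,0],[0.052,0,0],[0.062,0,0],[0.072,0,0],[0.082,0,0],[0.082,0,0]]' --rotation '[[0,0,0],[0,0,0],[0,0,0],[0,0,0],[0,0,0],[0,0,0],[0,0,0],[0,0,0]]'

```text
time: 3.6
tool_pos: [0.5304, 0.0408, 0.0846]
tool_rot: [0.639, 0.769, 0.0, 0.0]
force: [0.6, -1.4, 0.1]
grip_width: 0.0001
gripper_force: 0.9
```

Contact: about 1.5 N back along y, so the bookend is tipping. I'll carry on through.

Call:
send_rows --fingers '[1,1,1,1,1,1,1,1,1,1,1,1]' --dp '[[0.012,0,0],[0.024,0,0],[0.036,0,0],[0.048,0,0],[0.06,0,0],[0.072,0,0],[0.084,0,0],[0.096,0,0],[0.108,0,0],[0.12,0,0],[0.126,0,0],[0.126,0,0]]' --rotation '[[0,0,0],[0,0,0],[0,0,0],[0,0,0],[0,0,0],[0,0,0],[0,0,0],[0,0,0],[0,0,0],[0,0,0],[0,0,0],[0,0,0]]'

```text
time: 4.6
tool_pos: [0.5187, 0.1026, 0.0844]
tool_rot: [0.639, 0.769, 0.0, -0.0]
force: [-0.1, 0.4, 0.3]
grip_width: -0.0002
gripper_force: 0.0
```

Call:
send_rows --fingers '[1,1,1,1,1,1,1,1]' --dp '[[0,0,0],[0,0,0],[0,0,-0.08],[0,0,-0.16],[0,0,-0.24],[0,0,-0.28],[0,0,-0.28],[0,0,-0.28]]' --rotation '[[0,0,0],[0,0,0],[0,0,0],[0,0,0],[0,0,0],[0,0,0],[0,0,0],[0,0,0]]'

```text
time: 5.27
tool_pos: [0.5198, 0.1018, 0.2257]
tool_rot: [0.639, 0.769, 0.001, 0.001]
force: [0.0, 0.7, -1.1]
grip_width: 0.0001
gripper_force: 0.0
```

```bash
python3 - <<'E'
from h import *
a=cv2.cvtColor(env.read_camera("scene"),4)[120:300,180:380]; b=cv2.cvtColor(env.read_camera("side"),4)[120:300,190:390]
cv2.imwrite("pics/t3.png",cv2.resize(np.hstack([a,b]),None,fx=2,fy=2,interpolation=2)); print(env.state()["force"],env.state()["tool_pos"])
E
```

```text
[-0.12887745  0.45688796 -0.87493884] [0.51847607 0.10157897 0.22327481]
```

View pics/t3.png

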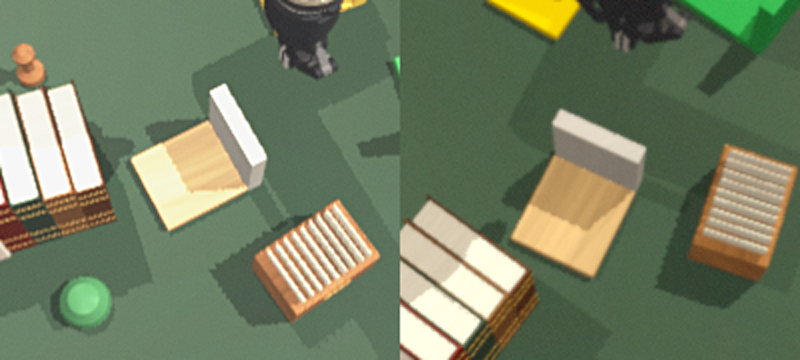

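Still lying, with the tip now at scene (246,199), about 1 px closer to the row. The fingers must have ridden over the top. I'll check the true fingertip against the projected TCP.

```bash
python3 - <<'E'
from h import *
np.set_printoptions(precision=1,suppress=True)
t=env.state()["tool_pos"]
for b in (0,.015,.03): print(b,(proj("scene",t+[0,0,b])-[180,120])*2,(proj("side",t+[0,0,b])-[190,120])*2+[400,0])
# lowest dark blob pixels near there
for n,o in(("scene",(300,120,360,175)),("side",(280,110,350,160))):
    im=env.read_camera(n)[o[1]:o[3],o[0]:o[2]].astype(int)
    m=(im.max(2)<95)&(im.max(2)-im.min(2)<25)
    ys,xs=np.nonzero(m); i=ys>=ys.max()-3; print(n,"lowest",xs[i].mean()+o[0],ys.max()+o[1], proj(n,t))
E
```

```text
0 [[286.3  69.1]] [[621.9  51.8]]
0.015 [[287.5  63.8]] [[622.3  45.7]]
0.03 [[288.7  58.3]] [[622.7  39.3]]
scene lowest 336.74285714285713 159 [[323.1 154.5]]
side lowest 309.4095238095238 159 [[301.  145.9]]
```

Call:
send_rows --fingers '[1,1,1,1,1,1,1,1,1,1,1,1]' --dp '[[-0.07,0,0],[-0.14,0,0],[-0.2,0,0],[-0.2,0,0],[-0.2,0,0.06],[-0.2,0,0.12],[-0.2,0,0.18],[-0.2,0,0.24],[-0.2,0,0.28],[-0.2,0,0.31],[-0.2,0,0.31],[-0.2,0,0.31]]' --rotation '[[0,0,0],[0,0,0],[0,0,0],[0,0,0],[0,0,0],[0,0,0],[0,0,0],[0,0,0],[0,0,0],[0,0,0],[0,0,0],[0,0,0]]'

```text
time: 6.47
tool_pos: [0.5357, 0.0038, 0.0681]
tool_rot: [0.639, 0.769, -0.001, -0.001]
force: [0.1, 0.1, 0.3]
grip_width: -0.0001
gripper_force: 0.0
```

Call:
send_rows --fingers '[1,1,1,1,1,1,1,1,1]' --dp '[[0.016,0,0],[0.032,0,0],[0.046,0,0],[0.06,0,0],[0.07,0,0],[0.08,0,0],[0.09,0,0],[0.1,0,0],[0.1,0,0]]' --rotation '[[0,0,0],[0,0,0],[0,0,0],[0,0,0],[0,0,0],[0,0,0],[0,0,0],[0,0,0],[0,0,0]]'

```text
time: 7.22
tool_pos: [0.5276, 0.0537, 0.0692]
tool_rot: [0.639, 0.769, 0.0, -0.0]
force: [0.4, -0.1, 1.8]
grip_width: -0.0002
gripper_force: 0.3
```

```bash
cat >> h.py <<'E'
def wood(tag=None):
    out={}
    for n,(x0,y0,x1,y1) in (("scene",(242,150,345,245)),("side",(240,150,345,260))):
        im=env.read_camera(n); h=cv2.cvtColor(im,cv2.COLOR_RGB2HSV)
        m=cv2.inRange(h,(10,50,90),(28,190,255)); z=np.zeros_like(m); z[y0:y1,x0:x1]=m[y0:y1,x0:x1]
        z=cv2.morphologyEx(z,cv2.MORPH_OPEN,np.ones((3,3),np.uint8))
        c=max(cv2.findContours(z,0,2)[0],key=cv2.contourArea)
        p=cv2.approxPolyDP(c,4,True)[:,0]; out[n]=p; print(n,cv2.contourArea(c),p.tolist())
    s=env.state(); print(s["time"],s["tool_pos"],s["force"])
    return out
E
python3 -c "
from h import *
wood()"
```

```text
scene 1266.0 [[286, 179], [277, 181], [278, 188], [266, 185], [248, 191], [253, 207], [263, 207], [271, 214], [268, 217], [303, 211]]
side 2065.5 [[267, 195], [246, 233], [288, 251], [308, 213]]
7.3167 [0.52778236 0.05291935 0.06924463] [ 0.08297482 -0.88401347  2.04882373]
```

It is tipping now: the tip corner in scene moved from (247,199) to (248,191). I'll continue.

Call:
send_rows --fingers '[1,1,1,1,1]' --dp '[[0.014,0,0],[0.028,0,0],[0.042,0,0],[0.056,0,0],[0.056,0,0]]' --rotation '[[0,0,0],[0,0,0],[0,0,0],[0,0,0],[0,0,0]]'

```text
time: 7.73
tool_pos: [0.5224, 0.0817, 0.0693]
tool_rot: [0.639, 0.77, 0.0, -0.0]
force: [0.2, -0.3, 0.0]
grip_width: 0.0003
gripper_force: 0.0
```

```bash
python3 -c "
from h import *
wood()"
```

```text
scene 1332.5 [[290, 179], [254, 184], [273, 222], [307, 211], [299, 202], [288, 204], [294, 189]]
side 1546.5 [[268, 191], [250, 217], [293, 236], [309, 209]]
7.8333 [0.52269744 0.08080059 0.0693448 ] [-0.21568465 -0.13500727 -0.160592  ]
```

```bash
python3 -c "
from h import *
print(two((254,184),(250,217)),two((273,222),(293,236)))"
```

```text
(array([ 0.49876653, -0.06260454,  0.10897464]), np.float64(0.0018719093854374712)) (array([ 0.6073031 , -0.04624858,  0.12300924]), np.float64(0.0038238443243036884))
```

Call:
send_rows --fingers '[1,1,1,1,1]' --dp '[[0.016,0,0],[0.032,0,0],[0.048,0,0],[0.06,0,0],[0.06,0,0]]' --rotation '[[0,0,0],[0,0,0],[0,0,0],[0,0,0],[0,0,0]]'

```text
time: 8.25
tool_pos: [0.5171, 0.111, 0.0694]
tool_rot: [0.639, 0.769, 0.0, -0.0]
force: [0.3, -0.2, 0.7]
grip_width: -0.0001
gripper_force: 0.0
```

```bash
python3 -c "
from h import *
wood()"
```

```text
scene 600.5 [[296, 156], [292, 176], [314, 208], [318, 194]]
side 1056.0 [[270, 167], [271, 188], [312, 206], [315, 183]]
8.35 [0.51732617 0.11013139 0.06941266] [0.11036661 0.172486   0.43705964]
```

```bash
python3 -c "
from h import *
for a,b in(((296,156),(270,167)),((318,194),(315,183)),((292,176),(271,188)),((314,208),(312,206))): print(two(a,b))
t=env.state()['tool_pos']
im=[cv2.cvtColor(env.read_camera(n),4)[110:260,220:370] for n in('scene','side')]
cv2.imwrite('pics/t4.png',cv2.resize(np.hstack(im),None,fx=2.6,fy=2.6,interpolation=2))"
```

```text
(array([0.46575464, 0.05697627, 0.12485205]), np.float64(0.003356367136273645))
(array([0.57925221, 0.07537006, 0.14637106]), np.float64(0.0054260967279672135))
(array([0.47218771, 0.04807244, 0.01319741]), np.float64(0.0004677104456263073))
(array([0.57755767, 0.07419516, 0.00711299]), np.float64(0.007277342387392898))
```

View pics/t4.png

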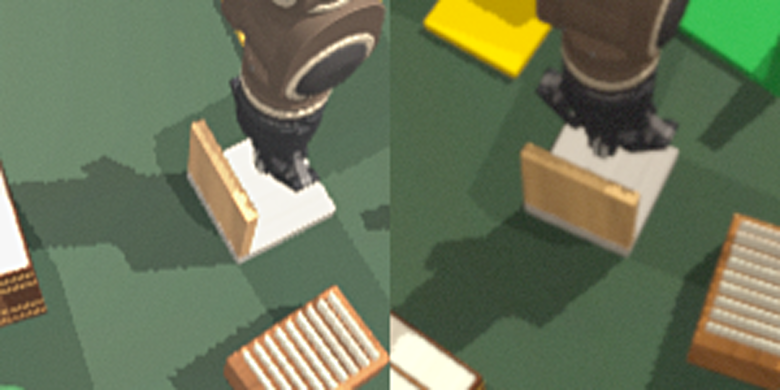

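The bookend now stands, with the upright's face base at scene-crop (190,175)–(240,262) and the white foot flat behind it under the gripper. Next I'll locate the foot's end and the yellow look-alike, so the gripper can get behind the foot.

```bash
python3 -c "
from h import *
np.set_printoptions(precision=4,suppress=True)
f=lambda x,y:(220+(x-.8)/2.6,110+(y-.8)/2.6)
g=lambda x,y:(220+(x-390.8)/2.6,110+(y-.8)/2.6)
print('R end top',on('scene',f(335,209),.022),on('side',g(679,150),.022),two(f(335,209),g(679,150)))
print('R near bot',on('scene',f(240,262),0),on('side',g(628,254),0))
print('L near bot',on('scene',f(190,178),0),on('side',g(523,210),0))
im=env.read_camera('scene');h=cv2.cvtColor(im,cv2.COLOR_RGB2HSV);m=cv2.inRange(h,(22,150,120),(34,255,255));m[:, :290]=0
c=max(cv2.findContours(m,0,2)[0],key=cv2.contourArea);p=cv2.approxPolyDP(c,4,True)[:,0]
for q in p: print(q,on('scene',q.astype(float),0)[:2],on('scene',q.astype(float),.1)[:2])
"
```

```text
R end top [0.5591 0.1781 0.022 ] [0.5619 0.1785 0.022 ] (array([0.5631, 0.1746, 0.0335]), np.float64(0.0019195132901927046))
R near bot [0.5775 0.0703 0.    ] [0.5799 0.0699 0.    ]
L near bot [0.4743 0.0499 0.    ] [0.4723 0.0465 0.    ]
[361 101] [0.3072 0.3125] [0.3557 0.2767]
[366 109] [0.3359 0.3171] [0.382  0.2809]
[368 102] [0.3163 0.3308] [0.3641 0.2935]
```

Call:
send_rows --fingers '[1,1,1,0.35,0.35,0.35,0.35,0.35,0.35,0.35,0.35,0.35]' --dp '[[0.05,0,0],[0.1,0,0],[0.15,0,0],[0.196,0,0],[0.196,0,0],[0.196,0,0.03],[0.196,0,0.06],[0.196,0,0.09],[0.196,0,0.1],[0.196,0,0.11],[0.196,0,0.11],[0.196,0,0.11]]' --rotation '[[0,0,0],[0,0,0],[0,0,0],[0,0,0],[0,0,0],[0,0,0],[0,0,0],[0,0,0],[0,0,0],[0,0,0],[0,0,0],[0,0,0]]'

```text
time: 9.5
tool_pos: [0.4998, 0.2059, 0.0148]
tool_rot: [0.639, 0.769, 0.0, 0.0]
force: [-0.2, 0.4, 0.0]
grip_width: 0.0554
gripper_force: 0.0
```

```bash
python3 -c "
from h import *
np.set_printoptions(precision=1,suppress=True)
s=env.state();t=s['tool_pos'];print(t*1000,s['force'])
Rt=R.from_quat(s['tool_rot']).as_matrix()
for b in (0,-.01,-.02,-.03): print(b,proj('wrist',[t+Rt@np.array([x,y,b]) for y in(-.0278,.0278) for x in(-.011,.011)]).tolist())
cv2.imwrite('pics/w2.png',cv2.cvtColor(env.read_camera('wrist'),4))"
```

```text
[499.8 205.9  14.8] [-0.2  0.4  0. ]
0 [[226.42815894829215, 270.09768999905964], [224.43647339796283, 232.6251938771284], [327.8891303630626, 270.0215018305131], [329.7404280086495, 232.55177354074775]]
-0.01 [[223.70794745477323, 279.02085334569676], [221.4816417670333, 239.86689470498933], [330.49767332039886, 278.93977239599076], [332.5704983421033, 239.78853999836187]]
-0.02 [[220.69183417398287, 288.92560946494154], [218.18739097350021, 247.94796766613624], [333.3900938607407, 288.83915331005227], [335.7257607499227, 247.8641325548433]]
-0.03 [[217.3299430815087, 299.9796251904929], [214.49255324936314, 257.0212260347666], [336.6142769786357, 299.8872752403781], [339.2648528967436, 256.93130051655396]]
```

View pics/w2.png

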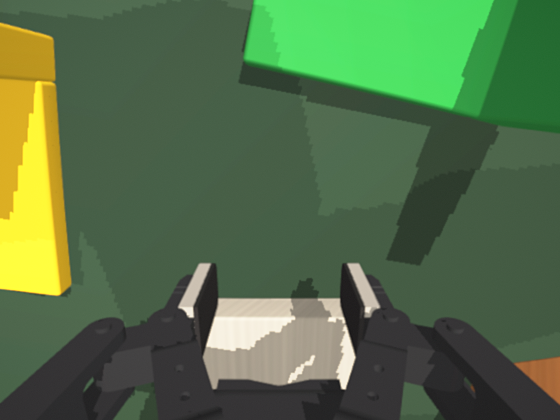

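The wrist view shows the fingers at (210,265) and (350,265), behind the foot's end edge at row 317 and clear of the yellow and green look-alikes. The tips sit well behind the TCP at this opening, so I'll lower carefully while watching the force.

Call:
send_rows --fingers '[0.35,0.35,0.35,0.35]' --dp '[[0,0,0.01],[0,0,0.02],[0,0,0.024],[0,0,0.024]]' --rotation '[[0,0,0],[0,0,0],[0,0,0],[0,0,0]]'

```text
time: 9.88
tool_pos: [0.499, 0.2059, 0.0017]
tool_rot: [0.639, 0.769, -0.0, -0.0]
force: [-0.3, -0.8, 0.3]
grip_width: 0.0555
gripper_force: 0.0
```

Call:
send_rows --fingers '[0.35,0.35,0.35]' --dp '[[0,0,0.003],[0,0,0.006],[0,0,0.006]]' --rotation '[[0,0,0],[0,0,0],[0,0,0]]'

```text
time: 10.13
tool_pos: [0.4994, 0.2061, -0.0008]
tool_rot: [0.639, 0.769, -0.0, -0.0]
force: [0.2, 0.3, 0.2]
grip_width: 0.0554
gripper_force: 0.0
```

Call:
send_rows --fingers '[0.35,0.35,0.35]' --dp '[[0,0,0.004],[0,0,0.008],[0,0,0.008]]' --rotation '[[0,0,0],[0,0,0],[0,0,0]]'

```text
time: 10.38
tool_pos: [0.4992, 0.206, -0.0051]
tool_rot: [0.639, 0.769, -0.0, -0.0]
force: [-0.5, 0.5, -0.4]
grip_width: 0.0556
gripper_force: 0.0
```

No table contact even at TCP z = -5 mm, which confirms the tips sit behind the TCP. I'll go on in small steps.

Call:
send_rows --fingers '[0.35,0.35,0.35]' --dp '[[0,0,0.005],[0,0,0.01],[0,0,0.01]]' --rotation '[[0,0,0],[0,0,0],[0,0,0]]'

```text
time: 10.63
tool_pos: [0.4991, 0.206, -0.0102]
tool_rot: [0.639, 0.769, -0.0, -0.0]
force: [-0.0, 0.3, 0.0]
grip_width: 0.0552
gripper_force: 0.0
```

Call:
send_rows --fingers '[0.35,0.35,0.35]' --dp '[[0,0,0.004],[0,0,0.008],[0,0,0.008]]' --rotation '[[0,0,0],[0,0,0],[0,0,0]]'

```text
time: 10.88
tool_pos: [0.4992, 0.206, -0.014]
tool_rot: [0.639, 0.769, -0.0, -0.0]
force: [0.1, 0.1, 0.0]
grip_width: 0.0556
gripper_force: 0.0
```

Call:
send_rows --fingers '[0.35,0.35,0.35]' --dp '[[0,0,0.003],[0,0,0.006],[0,0,0.006]]' --rotation '[[0,0,0],[0,0,0],[0,0,0]]'

```text
time: 11.13
tool_pos: [0.4993, 0.206, -0.0169]
tool_rot: [0.639, 0.769, -0.0, -0.0]
force: [-0.1, 0.3, -0.5]
grip_width: 0.0552
gripper_force: 0.0
```

Call:
send_rows --fingers '[0.35,0.35,0.35]' --dp '[[0,0,0.002],[0,0,0.004],[0,0,0.004]]' --rotation '[[0,0,0],[0,0,0],[0,0,0]]'

```text
time: 11.38
tool_pos: [0.4994, 0.206, -0.0188]
tool_rot: [0.639, 0.769, -0.0, -0.0]
force: [0.0, -0.8, -0.4]
grip_width: 0.055
gripper_force: 0.0
```

Call:
send_rows --fingers '[0.35,0.35,0.35]' --dp '[[0,0,0.002],[0,0,0.004],[0,0,0.004]]' --rotation '[[0,0,0],[0,0,0],[0,0,0]]'

```text
time: 11.63
tool_pos: [0.4994, 0.206, -0.0208]
tool_rot: [0.639, 0.769, -0.0, -0.0]
force: [0.1, 0.3, -0.4]
grip_width: 0.0557
gripper_force: 0.0
```

Call:
send_rows --fingers '[0.35,0.35,0.35]' --dp '[[0,0,0.002],[0,0,0.004],[0,0,0.004]]' --rotation '[[0,0,0],[0,0,0],[0,0,0]]'

```text
time: 11.88
tool_pos: [0.4993, 0.206, -0.0228]
tool_rot: [0.639, 0.769, -0.0, -0.0]
force: [0.5, 0.3, -0.2]
grip_width: 0.0555
gripper_force: 0.0
```

The tips should now be about 8 mm above the table. I'll approach the foot's end.

Call:
send_rows --fingers '[0.35,0.35,0.35,0.35,0.35,0.35,0.35]' --dp '[[-0.016,0,0],[-0.032,0,0],[-0.042,0,0],[-0.052,0,0],[-0.062,0,0],[-0.072,0,0],[-0.072,0,0]]' --rotation '[[0,0,0],[0,0,0],[0,0,0],[0,0,0],[0,0,0],[0,0,0],[0,0,0]]'

```text
time: 12.47
tool_pos: [0.5063, 0.1698, -0.0226]
tool_rot: [0.64, 0.769, -0.0, 0.0]
force: [-0.7, 0.3, -0.3]
grip_width: 0.0551
gripper_force: 0.2
```

```bash
python3 -c "
from h import *
wood()"
```

```text
scene 572.0 [[292, 158], [288, 177], [310, 210], [310, 184], [304, 186], [305, 176]]
side 1080.0 [[268, 171], [270, 193], [311, 209], [312, 186]]
12.5667 [ 0.50622035  0.16995506 -0.02255821] [-0.26378048  0.42233677  0.27845833]
```

The bookend slides with the tool: its lower edge in scene moved from (292,176) to (288,177). I'll push on, turning it square bit by bit.

Call:
send_rows --fingers '[0.35,0.35,0.35,0.35,0.35,0.35,0.35,0.35,0.35,0.35,0.35,0.35]' --dp '[[-0.011,-0.001,0],[-0.022,-0.002,0],[-0.034,-0.003,0],[-0.045,-0.004,0],[-0.056,-0.005,0],[-0.068,-0.006,0],[-0.079,-0.008,0],[-0.09,-0.01,0],[-0.101,-0.012,0],[-0.113,-0.014,0],[-0.124,-0.016,0],[-0.135,-0.017,0]]' --rotation '[[0,0,0.005],[0,0,0.01],[0,0,0.015],[0,0,0.02],[0,0,0.025],[0,0,0.03],[0,0,0.035],[0,0,0.04],[0,0,0.045],[0,0,0.05],[0,0,0.055],[0,0,0.06]]'

```text
time: 13.57
tool_pos: [0.5099, 0.1023, -0.0225]
tool_rot: [0.675, 0.738, 0.0, -0.0]
force: [-0.3, 4.0, 0.1]
grip_width: 0.0556
gripper_force: 2.4
```

```bash
sed -i 's/(242,150,345,245)/(232,140,345,245)/; s/(240,150,345,260)/(225,150,345,265)/' h.py; python3 -c "
from h import *
w=wood()
for n in w: print(n,[on(n,q.astype(float),.022)[:2].round(4).tolist() for q in w[n]])"
```

```text
scene 456.0 [[306, 158], [318, 169], [329, 168], [335, 161], [323, 163], [324, 157], [344, 140], [309, 140], [313, 149], [322, 150], [317, 164]]
side 948.0 [[249, 189], [251, 211], [289, 232], [292, 213]]
13.6667 [ 0.5099187   0.10122301 -0.02264645] [-0.41183369 -0.28094815  0.37527715]
scene [[0.4372, 0.0992], [0.4775, 0.1199], [0.4837, 0.1493], [0.4693, 0.1717], [0.465, 0.1386], [0.4492, 0.147], [0.4178, 0.2165], [0.3888, 0.1243], [0.4177, 0.1261], [0.428, 0.1486], [0.4629, 0.1221]]
side [[0.432, 0.0115], [0.4708, -0.0309], [0.5765, -0.0191], [0.5541, 0.0239]]
```

Call:
send_rows --fingers '[0.35,0.35,0.35,0.35,0.35,0.35,0.35,0.35,0.35,0.35,0.35,0.35]' --dp '[[-0.014,-0.001,0],[-0.028,-0.002,0],[-0.042,-0.004,0],[-0.056,-0.006,0],[-0.07,-0.008,0],[-0.084,-0.01,0],[-0.098,-0.012,0],[-0.112,-0.014,0],[-0.126,-0.016,0],[-0.14,-0.018,0],[-0.154,-0.02,0],[-0.168,-0.021,0]]' --rotation '[[0,0,0.006],[0,0,0.012],[0,0,0.018],[0,0,0.024],[0,0,0.03],[0,0,0.036],[0,0,0.042],[0,0,0.048],[0,0,0.054],[0,0,0.06],[0,0,0.062],[0,0,0.062]]'

```text
time: 14.67
tool_pos: [0.5067, 0.0175, -0.0226]
tool_rot: [0.71, 0.704, -0.0, -0.0]
force: [0.2, 5.5, 0.5]
grip_width: 0.0554
gripper_force: 2.3
```

```bash
sed -i 's/(232,140,345,245)/(222,165,300,245)/; s/(225,150,345,265)/(215,170,300,285)/' h.py; python3 -c "
from h import *
w=wood()
for n in w: print(n,[on(n,q.astype(float),.022)[:2].round(4).tolist() for q in w[n]])"
```

```text
scene 186.0 [[230, 167], [238, 198], [244, 197], [236, 168]]
side 1090.5 [[222, 213], [223, 234], [252, 254], [244, 266], [238, 263], [241, 269], [234, 278], [236, 284], [248, 284], [249, 263], [264, 256], [262, 241]]
14.7667 [ 0.50682482  0.0163211  -0.02266047] [ 0.84811318 -0.42906659 -0.17684319]
scene [[0.4002, -0.105], [0.4915, -0.1089], [0.4936, -0.0929], [0.4079, -0.0904]]
side [[0.417, -0.0767], [0.4519, -0.1168], [0.5379, -0.1146], [0.5403, -0.1488], [0.5245, -0.1514], [0.539, -0.1586], [0.5389, -0.1852], [0.5514, -0.1936], [0.5739, -0.177], [0.5454, -0.1361], [0.5637, -0.1017], [0.5378, -0.0752]]
```

Call:
send_rows --fingers '[0.35,0.35,0.35,0.35,0.35]' --dp '[[-0.01,0,0],[-0.02,0,0],[-0.03,0,0],[-0.038,0,0],[-0.042,0,0]]' --rotation '[[0,0,0],[0,0,0],[0,0,0],[0,0,0],[0,0,0]]'

```text
time: 15.18
tool_pos: [0.5069, -0.0033, -0.0227]
tool_rot: [0.71, 0.704, -0.0, -0.0]
force: [0.2, 4.4, -0.4]
grip_width: 0.0558
gripper_force: 2.3
```

Call:
send_rows --fingers '[0.35,0.35]' --dp '[[-0.003,0,0],[-0.006,0,0]]' --rotation '[[0,0,0],[0,0,0]]'

```text
time: 15.35
tool_pos: [0.5069, -0.0059, -0.0226]
tool_rot: [0.71, 0.704, 0.0, -0.0]
force: [-0.1, 4.5, 0.1]
grip_width: 0.0551
gripper_force: 2.3
```

Call:
send_rows --fingers '[0.35,0.35]' --dp '[[-0.003,0,0],[-0.006,0,0]]' --rotation '[[0,0,0],[0,0,0]]'

```text
time: 15.52
tool_pos: [0.5068, -0.0079, -0.0226]
tool_rot: [0.71, 0.705, 0.001, -0.001]
force: [-0.2, 9.7, 0.5]
grip_width: 0.056
gripper_force: 4.9
```

Force has risen from 4.5 to 9.7 N, so it has reached the book. One more small push will seat it.

Call:
send_rows --fingers '[0.35,0.35,0.35]' --dp '[[-0.002,0,0],[-0.004,0,0],[-0.004,0,0]]' --rotation '[[0,0,0],[0,0,0],[0,0,0]]'

```text
time: 15.77
tool_pos: [0.5067, -0.008, -0.0226]
tool_rot: [0.709, 0.705, 0.002, -0.002]
force: [-0.3, 14.2, 1.9]
grip_width: 0.0556
gripper_force: 7.3
```

It is firmly seated: 14 N with no further travel. I'll retreat, rise, and check with the cameras.

Call:
send_rows --fingers '[0.35,0.35,0.35,0.35,0.35,0.35,0.35,0.35,0.35,0.35]' --dp '[[0.01,0,0],[0.03,0,0],[0.06,0,0],[0.1,0,0],[0.14,0,0],[0.18,0,-0.04],[0.24,0,-0.1],[0.3,0,-0.18],[0.36,0,-0.25],[0.36,0,-0.25]]' --rotation '[[0,0,0],[0,0,0],[0,0,0],[0,0,0],[0,0,0],[0,0,0],[0,0,0],[0,0,0],[0,0,0],[0,0,0]]'

```text
time: 16.6
tool_pos: [0.5105, 0.1725, 0.1074]
tool_rot: [0.709, 0.705, 0.003, 0.002]
force: [0.5, 0.3, 0.6]
grip_width: 0.0554
gripper_force: 0.0
```

```bash
python3 - <<'E'
from h import *
np.set_printoptions(precision=4,suppress=True)
# steel foot: bright grey blob beside the row, corners on z=.022
for n,(x0,y0,x1,y1) in (("scene",(236,150,330,240)),("side",(235,170,320,285))):
    im=env.read_camera(n); h=cv2.cvtColor(im,cv2.COLOR_RGB2HSV)
    m=cv2.inRange(h,(0,0,110),(179,45,255)); z=np.zeros_like(m); z[y0:y1,x0:x1]=m[y0:y1,x0:x1]
    z=cv2.morphologyEx(z,cv2.MORPH_OPEN,np.ones((3,3),np.uint8))
    c=max(cv2.findContours(z,0,2)[0],key=cv2.contourArea); p=cv2.approxPolyDP(c,3,True)[:,0]
    print(n,cv2.contourArea(c)); [print(q,on(n,q.astype(float),.022)[:2]) for q in p]
    m=cv2.inRange(h,(10,50,120),(28,190,255)); z=np.zeros_like(m); z[150:250,215:275]=m[150:250,215:275]
    c=max(cv2.findContours(z,0,2)[0],key=cv2.contourArea); print("wood",[(q.tolist(),on(n,q.astype(float),.14)[:2].round(3).tolist()) for q in cv2.approxPolyDP(c,3,True)[:,0]])
print(env.state()["tool_pos"],env.state()["force"])
E
```

```text
scene 1517.0
[266 175] [ 0.4517 -0.0191]
[236 183] [ 0.4493 -0.1023]
[241 225] [ 0.5648 -0.122 ]
[278 214] [ 0.5655 -0.0213]
wood [([215, 162], [0.426, -0.138]), ([231, 209], [0.553, -0.134]), ([219, 216], [0.561, -0.166]), ([215, 209], [0.541, -0.17]), ([215, 216], [0.558, -0.175]), ([232, 213], [0.563, -0.134]), ([215, 218], [0.563, -0.176]), ([223, 220], [0.573, -0.159]), ([215, 223], [0.575, -0.179]), ([233, 219], [0.578, -0.136]), ([236, 224], [0.592, -0.133]), ([224, 228], [0.593, -0.162]), ([228, 230], [0.6, -0.155]), ([216, 232], [0.596, -0.183]), ([221, 228], [0.591, -0.169]), ([216, 230], [0.592, -0.181]), ([217, 235], [0.604, -0.182]), ([236, 229], [0.603, -0.136]), ([230, 228], [0.597, -0.149]), ([240, 221], [0.588, -0.122]), ([232, 191], [0.51, -0.119]), ([230, 201], [0.533, -0.131]), ([223, 180], [0.477, -0.132]), ([230, 184], [0.492, -0.119]), ([225, 169], [0.451, -0.12]), ([219, 171], [0.451, -0.135])]
side 1463.0
[247 205] [ 0.4535 -0.0245]
[235 220] [ 0.4535 -0.072 ]
[235 233] [ 0.4736 -0.0978]
[257 250] [ 0.5415 -0.0999]
[261 261] [ 0.5653 -0.1155]
[283 228] [ 0.559  -0.0196]
wood [([215, 222], [0.453, -0.124]), ([216, 229], [0.464, -0.135]), ([241, 247], [0.533, -0.135]), ([255, 249], [0.56, -0.121])]
[0.51   0.1709 0.1048] [0.8587 0.6575 0.5347]
```

The foot's end is at y≈-0.020 and square, centred at x≈0.508. The upright's face is at y≈-0.135, against the row face, and the gripper is clear. I'll hand it in.

```bash
python3 -c "
from rig import env
print(env.sign_off())"
```

```text
the job is handed in; nothing more can be done
None
```

I tipped the bookend back onto its foot and pushed it square against the last book, about 5 mm off the row's middle by my camera measurement. The job is handed in at about 17 s of the 64 s allowed. The first two pushes passed over the foot and the third tipped it; the hand-in returned no verdict.

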